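# Set and lock the fence of a packing board

### The job

Set the packing board to the sweet pack that lies on it: slide the slotted metal fence, by its black lug, along its bolts until the pack is held snug and square between fence and back rail, pressing lightly so that the carton is not crushed. Then lock the fence there by turning the black clamp knob clockwise until it is tight, and let go of everything; leave the ribbon spool and the chocolate block on the board where they are.

Things in the scene. Friction and masses are not known exactly. Their poses are not given: they have to be found in the camera images.
- jig: Light wooden packing board, 236 x 236 mm, its top 15 mm above the table; fixed. Origin: centre of its underside on the table; x runs from the near edge to the back rail (the direction in which the fence slides), z up. Two 8 mm bolts stand in it at x = -30 mm, y = +80 mm (plain guide bolt with a dome head, top 30 mm above the table) and y = -80 mm (clamp bolt with washer and knob).
- rail: Dark wooden back rail fixed on the board, 16 x 110 mm, 26 mm high. Origin: bottom middle of its front face (the face towards the fence), on the board's top; x points away from the fence, as the board's. It stands 92 to 102 mm from the board's centre.
- fence: Aluminium fence, loose but guided by two slots in its 6 mm foot plate round the bolts (1 mm play either side). Foot 204 mm wide (y), reaching 102 mm back from the front face; an upright face 124 mm wide, 34 mm high, 8 mm thick. Origin: bottom middle of the front face, on the board's top; x points to the rail as the board's x. 0.4 to 0.8 kg; it drags on the board with about 3 to 7 N, up to 12 N if the gripper presses it down; this varies, so judge contact by the rise above it.
- fence_lug (a point): Grip point in the black lug on the fence's foot: upright block 16 mm (along fence x) by 36 mm (along y), from 6 to 52 mm above the board's top; this point is on its vertical axis, 34 mm above the board's top and 58 mm behind the fence's front face. Axes as the fence's. 42 mm are free between lug and upright face.
- washer: Steel pressure washer, 28 mm across, 4 mm thick, on the clamp bolt above the fence's foot; it does not turn; the knob drives it straight down, 1 mm a radian. Origin: centre of its underside.
- knob (a joint): Angle (rad) of the clamp knob, growing clockwise seen from above. It starts at 0.35 to 0.7 (loose); the washer meets the fence's foot at about 1.2 and from there the knob gets stiffer; it counts as tight from about 1.4 (best 1.5 to 1.8), and ends at 2.0. It stays where it is left; turning takes about 0.16 to 0.3 N m.
- knob_grip (a point): Centre of the black bar grip on the clamp knob: 46 mm long along this point's x, 13 mm thick along its y, 26 mm high; about 69 mm above the table when loose. It turns with the knob (clockwise from above about the vertical through this point) and sinks 1 mm a radian.
- pack: Flat yellow carton of sweets, 46 mm (its x) by 96 mm (its y) by 22 mm high, loose on the board between fence and rail, a few mm off the rail and a little askew. Origin: centre of its underside; at the end its x lies along the board's x. It is light (about 0.15 kg) and must never be pressed with more than 20 N; 4 to 10 N held for a moment seats it.
- spool_center (a point): Centre (11 mm up) of a ribbon spool, 53 mm across, 22 mm high, loose on the board's far left corner. Leave it.
- choc_center (a point): Centre (8 mm up) of a dark chocolate block, 41 x 46 x 16 mm, loose on the board's far right corner. Leave it.
Things that resemble listed ones, but are neither listed nor needed, are in the scene too. What is meant by the pack is not red, and is the smaller of those in its own colour.

How it is judged:
By the outcome, as a careful person would: the job done as asked, in the order asked, and still so for the second after the job is handed in, with the robot touching nothing.
It also fails if it takes over 64 s, if anything falls off the work surface, if the arm or the gripper's body presses on something with over 40 N, if the wrist force passes 120 N, or if a joint passes its speed limit or range.

### The arm

A 6-joint arm with a two-finger parallel gripper is mounted at the origin on a cart in front of the work surface, level with it; the furniture and walls round the work are solid. World frame = base frame: x ahead of the robot, y to its left, z up, the work surface at z = 0. Lengths are in mm, angles in rad, forces in N, time in s.
With the tool pointing down it reaches from about 350 to 975 mm from the base axis. Payload 7.1 kg.
Tool frame: the origin (TCP) lies midway between the tips of the shut fingers; the grasp point (between the pads) lies 19 mm behind it (ctrl.tcp_to_grasp is the distance from the TCP to the grasp point, in mm); z points along the fingers, y is the line along which they close (so a half turn about z gives the same grasp; the last joint's range is limited). The gripper opens to 88 mm and grips with 3 to 60 N. Pads are 20 mm wide; open, the fingers measure 115 mm over their backs; the gripper's body (75 mm by 178 mm) begins 61 mm behind the grasp point.
Start: joints at [-1.175, 0.423, 1.63, -0, 1.089, -0.019], TCP at [251.894, -571.974, 197.975] pointing down, gripper open.
Joint ranges: [-3, 3], [-0.9, 2.11], [0.09, 2.58], [-1.31, 4.45], [0.11, 2.69], [-2.54, 2.54]. Speed limits (rad/s): [2.39, 2.39, 3.01, 3.14, 3.14, 3.14].

### API

Orientations are given as a rotation vector (axis times angle).
In Python, from workcell import get_obs, cams, ticket, boxes_of, ctrl gives the robot as it stands.
- The arm moves only by the shell command python3 -m creep 'ROWS' [OPENING]. ROWS is JSON, one flat list of numbers, 4 for each row, row after row: the shift along the world's x, y, z in m, then the turn about the world's z in rad. In form: [tx, ty, tz, spin, tx, ty, tz, spin, ...]. A call has 1 to 10 rows; each row is the pose to reach, as a shift and turn from the pose commanded when the call began; what a row does not reach only later rows make up. A row lasts 1/12 s, in which the tool goes at most 41.7 mm and 7.16 degrees, less where a joint would pass 70% of its speed; a pose out of reach is approached as far as the arm can. A call with a gripper value outside its range is refused whole. OPENING is the opening, from 0 (shut) to 1 (fully open), set as the call begins (- or left out, the last holds). The fingers move at their own pace and stop on an object; the grip force is fixed at half the most. Time passes only in rows, so rows that repeat a pose let the fingers close. It gives the time, the measured TCP pose, the force, the opening and the grip force at its end, in the units of the state.
- get_obs(): the state, without advancing time (a new reading comes with each control period).
- cams.get_image(name): name is "side" or "top"; returns (picture, depth): 400x640x3 uint8, red, green, blue; 400x640 float32, mm along the optical axis (not along the pixel's ray), 0 where there is no reading.
- cams.get_calibration(name): a dict with "mtx" (3x3 intrinsics, pixels), "R" (3x3) and "t" (3): a world point X has camera coordinates R X + t. Camera axes: x right, y down, z forward; pixel columns grow to the right and rows downward; lengths in mm; the calibration is good to about 2 mm. A picture is of the moment at which its call begins. get_calibration takes no time and is no camera call.
- ticket.close_job(): hands the job in; it is judged then, once.
Trained networks look in the newest picture that a camera, given by its name, has taken for a name from the list of things; names that differ only in an ending like _2 or _b are one class to them, and where a whole thing is asked for, a point or a joint stands for the part that bears it (a point fixed in the world has none). Each returns a list of dicts, best first, with "score" (0 to 1); they miss things now and then, are a little off and sometimes report something else, mostly with a low value. They report only what shows in the picture. A call takes as long as a camera call. They do not tell look-alikes from the thing itself.
- boxes_of(camera, target): "centre" ([column, row] in pixels, amid what is visible of it).
The state is a dict: "t": time; "qpos": joint angles; "qvel": joint speeds; "joint_torque": joint torques, N m; "ee_pos": TCP position; "orientation": TCP orientation; "ft_force": force on the tool from outside, world axes, zero at the start; "moment": the same for the moment, N m; "width": finger opening in mm; "grasp_force": force on a finger pad.
Only numpy, scipy, OpenCV 4.12 (cv2) and the standard library are available. Lean on these libraries where they do the work, as an engineer would, in place of code of your own. Each camera call takes 0.05 s, during which the arm holds its last target. There are 200 camera calls.

## Working session

There is one attempt and no reset: what is moved stays moved. The work goes in short steps, Python scripts to look and compute and a shell command to move; the robot and the scene stay as the last step left them, time stands still between calls to the robot, and variables do not carry over. Pictures are saved under pics/ and viewed, at most 10 in all, crops included, and the job is handed in when it is done.

```bash
mkdir -p pics; ls
cat > h.py <<'E'
import numpy as np, cv2
from workcell import get_obs, cams, ticket, boxes_of, ctrl
def shot(n,f=None):
    im,d=cams.get_image(n)
    if f: cv2.imwrite('pics/'+f,im[:,:,::-1])
    return im,d
def back(n,c,r,z):
    K=cams.get_calibration(n);R=np.array(K['R']);t=np.array(K['t'])
    ray=R.T@np.linalg.solve(K['mtx'],[c,r,1]);o=-R.T@t
    return o+ray*(z-o[2])/ray[2]
def proj(n,X):
    K=cams.get_calibration(n);p=np.array(K['mtx'])@(np.array(K['R'])@np.array(X,float)+np.array(K['t']));return p[:2]/p[2]
def cloud(n,d):
    K=cams.get_calibration(n);v,u=np.mgrid[:400,:640]
    p=np.linalg.solve(K['mtx'],np.stack([u.ravel(),v.ravel(),np.ones(u.size)]))*d.ravel()
    X=(np.array(K['R']).T@(p-np.array(K['t']).reshape(3,1))).T
    return X.reshape(400,640,3)
E
python3 - <<'E'
from h import *
for n in('top','side'):
    im,d=shot(n,n+'1.png');X=cloud(n,d)
    K=cams.get_calibration(n);print(n,-np.array(K['R']).T@np.array(K['t']))
    for t in('jig','fence','fence_lug','knob_grip','pack','rail','washer','spool_center','choc_center'):
        for b in boxes_of(n,t)[:4]:
            c=b['centre'];print(t,round(b['score'],2),np.round(c),np.round(X[int(c[1]),int(c[0])]))
print(get_obs())
E
```

```text
pics
top [434.49151925 113.07786802 906.96521533]
jig 0.8 [346. 198.] [548.  65.  14.]
fence 0.77 [348. 221.] [490.  65.  67.]
knob_grip 0.62 [381. 213.] [505. -13.  82.]
knob_grip 0.16 [306. 172.] [617. 163.  13.]
pack 0.88 [262. 189.] [579. 273.  21.]
pack 0.84 [347. 178.] [596.  59.  42.]
pack 0.73 [252. 262.] [398. 293.  35.]
rail 0.83 [343. 159.] [641.  70.  41.]
washer 0.61 [382. 210.] [510. -13.  82.]
spool_center 0.66 [305. 167.] [625. 164.  38.]
spool_center 0.35 [348. 196.] [556.  57.  14.]
choc_center 0.7 [382. 214.] [501. -15.  80.]
choc_center 0.59 [383. 163.] [633. -31.  32.]
choc_center 0.16 [304. 169.] [623. 166.  37.]
side [ 435.62887064 -604.09876646  524.13323927]
jig 0.71 [334. 254.] [518. -23.  25.]
fence 0.63 [316. 232.] [490.  44.  26.]
fence 0.61 [370. 228.] [595.  36.  35.]
fence_lug 0.82 [314. 231.] [486.  43.  32.]
knob_grip 0.85 [328. 240.] [506. -28.  65.]
pack 0.93 [273. 174.] [410. 279.  29.]
pack 0.89 [340. 178.] [568. 252.  20.]
pack 0.69 [370. 225.] [597.  45.  35.]
rail 0.63 [391. 220.] [639.  50.  40.]
rail 0.24 [327. 241.] [502. -31.  65.]
washer 0.75 [329. 241.] [506. -28.  62.]
washer 0.73 [315. 232.] [488.  42.  27.]
spool_center 0.97 [372. 197.] [619. 144.  35.]
choc_center 0.75 [392. 252.] [621. -32.  30.]
{'t': 1.0, 'qpos': array([-1.17498687e+00,  4.23107695e-01,  1.62991533e+00,  4.05476540e-06,
        1.08859759e+00, -1.89693077e-02]), 'qvel': array([ 0.00029116,  0.00234301,  0.00040353, -0.00132329,  0.00050218,
        0.00145915]), 'joint_torque': array([ 9.12750784e-04, -5.44576728e+01, -2.74048501e+01,  6.46317587e-02,
        1.66525401e-02, -1.38862950e-05]), 'ee_pos': array([ 251.89930889, -571.96081006,  197.96421771]), 'orientation': array([-3.07424702e+00, -6.46863862e-01,  2.68262395e-06]), 'ft_force': array([-0.60954322,  0.35849809, -0.51390297]), 'moment': array([ 0.0292277 , -0.06076688,  0.00159043]), 'grasp_force': 0.0, 'width': 87.50175309020214}
```

Run:
```python
import cv2
a=cv2.imread('pics/top1.png')[130:280,225:425];b=cv2.imread('pics/side1.png')[145:295,245:445]
cv2.imwrite('pics/t1c.png',cv2.resize(a,(800,600),interpolation=2));cv2.imwrite('pics/s1c.png',cv2.resize(b,(800,600),interpolation=2))
```

```text
(no output)
```

View pics/t1c.png

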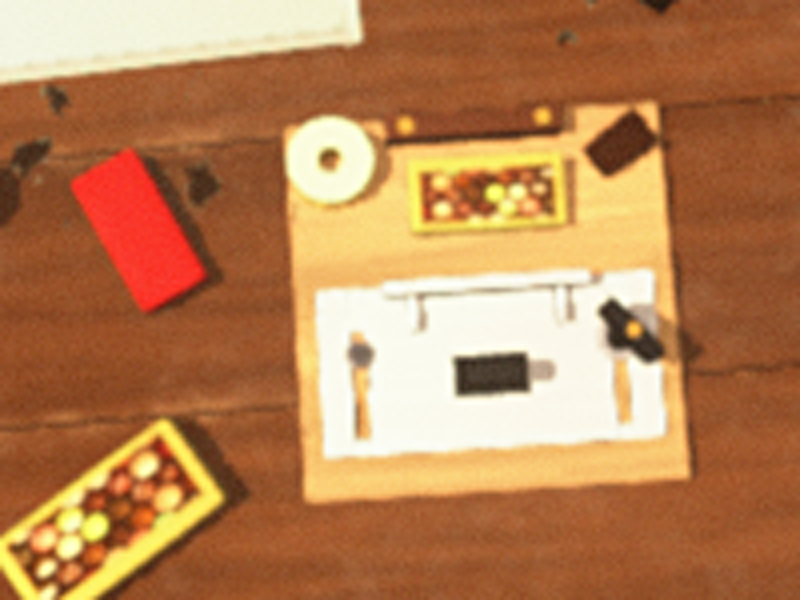

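View pics/s1c.png

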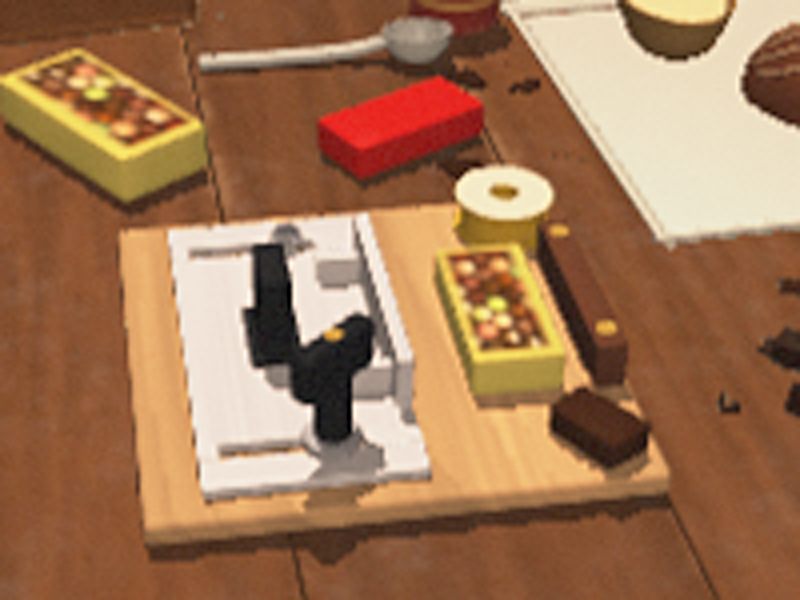

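```bash
cat > m.py <<'E'
from h import *
def rect(P):
    (c,s,a)=cv2.minAreaRect(P[:,:2].astype(np.float32)); a=(a+45)%90-45
    return np.round(c,1),np.round(s,1),round(float(np.deg2rad(a)),3)
def meas(im,n='top'):
    # masks by colour, back-projected onto known heights
    h=cv2.cvtColor(im,cv2.COLOR_RGB2HSV);v=h[:,:,2];s=h[:,:,1]
    def pts(mask,box,z,big=True):
        m=np.zeros_like(v);c0,r0,c1,r1=box;m[r0:r1,c0:c1]=mask[r0:r1,c0:c1]
        k,l,st,_=cv2.connectedComponentsWithStats(m)
        if k<2: return None
        i=1+np.argmax(st[1:,4]);r,c=np.where(l==i)
        return np.array([back(n,a,b,z) for a,b in zip(c,r)])
    dark=(v<90).astype(np.uint8)
    return h,pts,dark
if __name__=='__main__':
    im,d=cams.get_image('top');X=cloud('top',d)
    h,pts,dark=meas(im);v=h[:,:,2];s=h[:,:,1]
    print('lug',rect(pts(dark,(332,212,362,235),67)))
    P=pts(dark,(370,200,394,224),80);print('knob',rect(P))
    q=P[:,:2]-P[:,:2].mean(0);w,V=np.linalg.eigh(q.T@q);print('knob pca',P.mean(0),np.arctan2(V[1,1],V[0,1]))
    white=((s<60)&(v>150)).astype(np.uint8);print('foot',rect(pts(white,(295,190,400,250),21)))
    yel=((h[:,:,0]>18)&(h[:,:,0]<35)&(s>170)).astype(np.uint8);P=pts(yel,(322,163,372,192),37);print('pack',rect(P))
    P=pts(dark,(315,150,372,166),41);print('rail',rect(P))
    C=[back('top',225+a/4,130+b/4,15) for a,b in((283,130),(658,100),(690,478),(305,502))];print(np.round(C),rect(np.array(C)))
    for z0,z1 in((60,72),):
        m=(X[...,2]>z0)&(X[...,2]<z1)&(abs(X[...,0]-490)<25)&(abs(X[...,1]-65)<35);print('lug d',m.sum(),rect(X[m]),X[m].mean(0))
    m=(X[...,2]>72)&(X[...,2]<95)&(abs(X[...,0]-505)<40)&(abs(X[...,1]+13)<40);print('knob d',m.sum(),rect(X[m]),X[m].mean(0))
E
python3 m.py
```

```text
lug (array([482.8,  63.7]), array([18.4, 38.1]), 0.083)
knob (array([501.2, -14.5]), array([40.1, 16.3]), 0.743)
knob pca [502.69025371 -15.20159556  80.        ] 0.7883231711579118Traceback (most recent call last):
  File "m.py", line 22, in <module>
    white=((s<60)&(v>150)).astype(np.uint8);print('foot',rect(pts(white,(295,190,400,250),21)))
                                                              ~~~^^^^^^^^^^^^^^^^^^^^^^^^^^^^
  File "m.py", line 13, in pts
    return np.array([back(n,a,b,z) for a,b in zip(c,r)])
                     ~~~~^^^^^^^^^
  File "h.py", line 8, in back
    K=cams.get_calibration(n);R=np.array(K['R']);t=np.array(K['t'])
ValueError: time passes only in moves, steps and waits
```

```bash
python3 -m creep '[0.015,0.04,0,0.12, 0.03,0.08,0,0.24, 0.045,0.12,0,0.36, 0.06,0.16,0,0.48, 0.075,0.2,0,0.6, 0.09,0.24,0,0.72, 0.105,0.28,0,0.84, 0.12,0.32,0,0.96, 0.135,0.36,0,1.08, 0.15,0.4,0,1.2]' 0.6
```

```text
t: 1.88
ee_pos: [398.6, -180.0, 198.3]
orientation: [2.165, 2.275, 0.0]
ft_force: [0.8, -0.1, 0.1]
width: 52.6
grasp_force: 0.0
```

```bash
sed -i '2a _K={}\ndef cal(n):\n    if n not in _K:_K[n]=cams.get_calibration(n)\n    return _K[n]' h.py; sed -i '6,$s/cams.get_calibration(n)/cal(n)/' h.py
sed -i 's/return _K\[n\]=.*//; s/_K\[n\]=cal(n)/_K[n]=cams.get_calibration(n)/' h.py
sed -i "s/im,d=cams.get_image('top')/im=cv2.imread('pics\/top1.png')[:,:,::-1].copy();d=np.zeros((400,640))/" m.py; head -8 h.py; python3 m.py
```

```text
import numpy as np, cv2
from workcell import get_obs, cams, ticket, boxes_of, ctrl
_K={}
def cal(n):
    if n not in _K:_K[n]=cams.get_calibration(n)
    return _K[n]
def shot(n,f=None):
    im,d=cams.get_image(n)
lug (array([482.6,  63.7]), array([18.5, 38.2]), 0.072)
knob (array([501.2, -14.5]), array([40.1, 16.3]), 0.743)
knob pca [502.66228316 -15.20030717  80.        ] 0.7883030145279382
foot (array([493.9,  62. ]), array([106.2, 208.9]), 0.036)
pack (array([580.2,  40.2]), array([9.7, 2.5]), -0.038)
rail (array([630.5,  48.4]), array([24.4,  0. ]), -0.031)
[[642. 185.  15.]
 [654. -51.  15.]
 [418. -59.  15.]
 [410. 176.  15.]] (array([531.8,  63.1]), array([236.1, 236.8]), 0.035)
lug d 0 (array([0., 0.]), array([0., 0.]), 0.0) [nan nan nan]
knob d 0 (array([0., 0.]), array([0., 0.]), 0.0) [nan nan nan]m.py:27: RuntimeWarning: Mean of empty slice.
  m=(X[...,2]>z0)&(X[...,2]<z1)&(abs(X[...,0]-490)<25)&(abs(X[...,1]-65)<35);print('lug d',m.sum(),rect(X[m]),X[m].mean(0))
  ret = um.true_divide(
m.py:28: RuntimeWarning: Mean of empty slice.
  m=(X[...,2]>72)&(X[...,2]<95)&(abs(X[...,0]-505)<40)&(abs(X[...,1]+13)<40);print('knob d',m.sum(),rect(X[m]),X[m].mean(0))
```

```bash
python3 -m creep '[0.014,0.04,0,-0.008, 0.028,0.08,0,-0.008, 0.042,0.12,0,-0.008, 0.056,0.16,0,-0.008, 0.07,0.2,-0.01,-0.008, 0.082,0.2355,-0.04,-0.008, 0.082,0.2355,-0.08,-0.008, 0.082,0.2355,-0.1,-0.008, 0.082,0.2355,-0.1,-0.008, 0.082,0.2355,-0.1,-0.008]'
python3 - <<'E'
from h import *
for n in('top','side'): shot(n,n+'2.png')
a=cv2.imread('pics/top2.png')[140:260,265:425];b=cv2.imread('pics/side2.png')[145:295,245:445]
cv2.imwrite('pics/c2.png',np.hstack([cv2.resize(a,(400,300),interpolation=2),cv2.resize(b,(400,300),interpolation=2)]))
o=get_obs();print(o['ee_pos'],o['orientation'],o['ft_force'],o['width'])
E
```

```text
t: 2.72
ee_pos: [479.2, 53.7, 97.3]
orientation: [-2.179, -2.26, 0.004]
ft_force: [0.3, -0.2, 0.8]
width: 52.7
grasp_force: 0.0
[481.23809792  53.35370927  99.37252889] [2.18096958e+00 2.25942234e+00 2.20699321e-03] [ 1.03266074  0.00561641 -0.93159576] 52.50946503679287
```

View pics/c2.png

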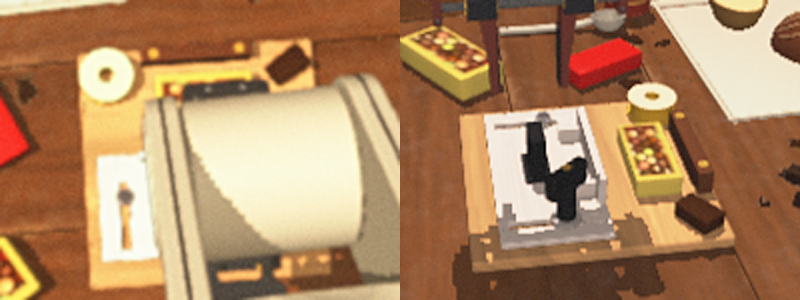

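```bash
python3 -m creep '[0.0037,0.0095,0,0, 0.0037,0.0095,-0.03,0, 0.0037,0.0095,-0.05,0, 0.0037,0.0095,-0.065,0, 0.0037,0.0095,-0.065,0, 0.0037,0.0095,-0.065,0]'; python3 -m creep '[0,0,0,0,0,0,0,0,0,0,0,0,0,0,0,0,0,0,0,0,0,0,0,0]' 0.05
```

```text
t: 3.32
ee_pos: [484.7, 63.3, 33.8]
orientation: [2.181, 2.26, 0.001]
ft_force: [0.1, -0.6, -0.2]
width: 53.0
grasp_force: 0.0
t: 3.82
ee_pos: [484.7, 63.3, 33.4]
orientation: [2.18, 2.26, 0.002]
ft_force: [2.3, 0.9, -0.5]
width: 16.2
grasp_force: 1.0
```

```bash
python3 -m creep '[0,0,0,0,0,0,0,0,0.002,0,0,0,0.005,0.0002,0,0,0.008,0.0003,0,0,0.011,0.0004,0,0,0.014,0.0005,0,0,0.016,0.0006,0,0,0.018,0.0006,0,0,0.02,0.0007,0,0]'; python3 -m creep '[0.001,0,0,0,0.002,0.0001,0,0,0.003,0.0001,0,0]'
python3 - <<'E'
from h import *
for n in('top','side'): shot(n,n+'3.png')
o=get_obs();print(o['ee_pos'],o['orientation'],o['ft_force'],o['moment'],o['grasp_force'])
b=cv2.imread('pics/side3.png')[175:275,290:410]
cv2.imwrite('pics/c3.png',cv2.resize(b,(720,600),interpolation=2))
E
```

```text
t: 4.65
ee_pos: [496.4, 63.4, 33.2]
orientation: [-2.175, -2.254, 0.017]
ft_force: [-21.8, -0.7, 33.2]
width: 15.8
grasp_force: 30.1
t: 4.9
ee_pos: [499.4, 63.5, 33.2]
orientation: [-2.175, -2.254, 0.017]
ft_force: [-20.9, 0.6, 30.9]
width: 15.7
grasp_force: 30.1
[500.00350326  63.50959387  33.17547638] [-2.17520673 -2.25457217  0.01544788] [-20.03416935  -0.97267257  30.23703969] [-0.1584724   3.48162622 -0.09214901] 30.034445822238922
```

View pics/c3.png

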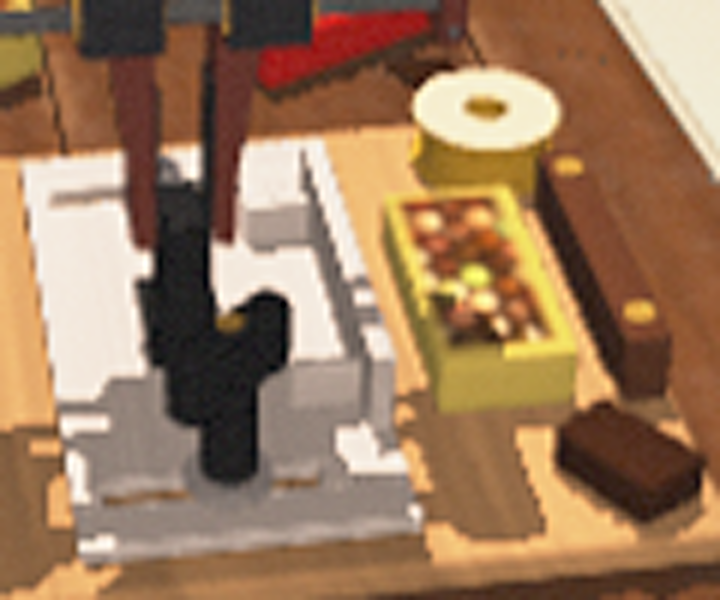

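```bash
python3 -m creep '[0,0,0,0,0,0,0.001,0,0,0,0.002,0,0,0,0.002,0]';python3 -m creep '[0,0,0.002,0,0,0,0.002,0]'
python3 - <<'E'
from h import *
o=get_obs();print(o['ee_pos'],o['orientation'],o['ft_force'],o['moment'],o['grasp_force'])
E
```

```text
t: 5.33
ee_pos: [506.0, 63.9, 34.4]
orientation: [-2.18, -2.26, 0.002]
ft_force: [-0.7, -0.5, -5.0]
width: 15.6
grasp_force: 29.9
t: 5.5
ee_pos: [505.9, 63.7, 35.4]
orientation: [-2.18, -2.26, 0.003]
ft_force: [1.3, -1.3, -18.7]
width: 15.9
grasp_force: 29.9
[505.85134136  63.74113664  35.41146617] [-2.18008927 -2.26003443  0.00291419] [  1.25073119  -1.34401826 -18.71723795] [-0.02421033 -0.33035366 -0.04057834] 29.8800390958786
```

```bash
python3 -m creep '[0,0,-0.0022,0,0,0,-0.0022,0,0.001,0,-0.0022,0,0.002,0.0001,-0.0022,0,0.003,0.0001,-0.0022,0]';for i in 1 2; do python3 -m creep '[0.001,0,0,0,0.002,0.0001,0,0]'; done
```

```text
t: 5.92
ee_pos: [510.0, 64.1, 35.0]
orientation: [-2.181, -2.261, -0.0]
ft_force: [-0.6, 0.3, -4.8]
width: 15.3
grasp_force: 29.9
t: 6.08
ee_pos: [512.2, 64.2, 34.9]
orientation: [2.181, 2.261, 0.0]
ft_force: [0.3, 0.1, -4.7]
width: 15.4
grasp_force: 29.9
t: 6.25
ee_pos: [514.2, 64.3, 34.9]
orientation: [2.181, 2.261, 0.001]
ft_force: [-0.1, 0.9, -4.1]
width: 15.9
grasp_force: 29.9
```

```bash
for i in 1 2 3 4; do python3 -m creep '[0.0005,0,0,0,0.001,0,0,0,0.0015,0.0001,0,0]' | grep -E "ee_pos|ft_"; done
```

```text
ee_pos: [515.4, 64.4, 34.8]
ft_force: [-0.9, -0.7, -3.1]
ee_pos: [516.7, 64.4, 34.7]
ft_force: [-1.0, 0.1, -4.0]
ee_pos: [518.5, 64.6, 34.8]
ft_force: [-0.7, -0.8, -4.1]
ee_pos: [519.9, 64.7, 34.7]
ft_force: [-1.0, 0.1, -5.1]
```

```bash
for i in 1 2 3; do python3 -m creep '[0.0005,0,0,0,0.001,0,0,0]' | grep -E "ee_pos|ft_"; done
python3 - <<'E'
from h import *
shot('side','side4.png');shot('top','top4.png')
b=cv2.imread('pics/side4.png')[175:275,290:410]
cv2.imwrite('pics/c4.png',cv2.resize(b,(720,600),interpolation=2))
E
```

```text
ee_pos: [521.0, 64.7, 34.8]
ft_force: [-0.7, -0.1, -3.7]
ee_pos: [521.9, 64.7, 34.8]
ft_force: [-0.3, 0.2, -4.6]
ee_pos: [522.9, 64.7, 34.8]
ft_force: [-1.4, 0.8, -3.8]
```

View pics/c4.png

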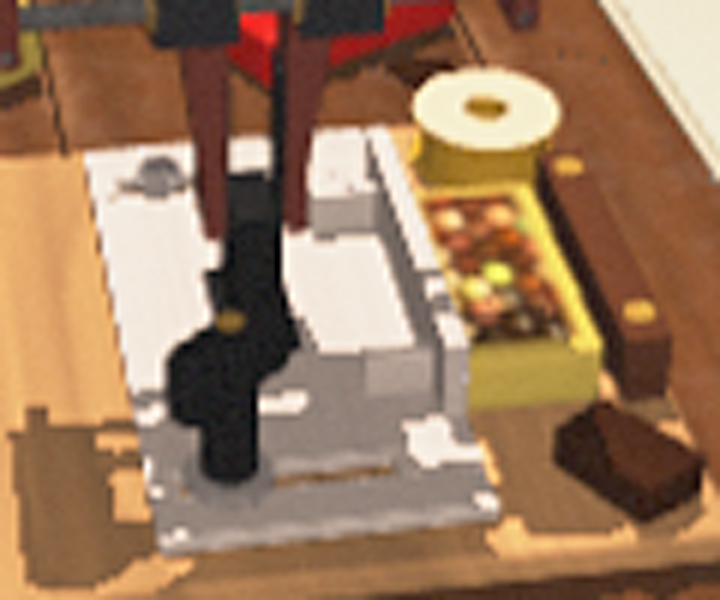

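```bash
for i in 1 2 3 4; do python3 -m creep '[0.0004,0,0,0,0.0008,0,0,0]' | grep -E "ee_pos|ft_"; done
```

```text
ee_pos: [523.6, 64.7, 34.8]
ft_force: [-1.2, -0.3, -4.4]
ee_pos: [524.5, 64.7, 34.8]
ft_force: [-1.1, -0.4, -2.7]
ee_pos: [525.3, 64.7, 34.8]
ft_force: [-0.5, 0.6, -2.6]
ee_pos: [526.1, 64.6, 34.8]
ft_force: [-0.5, 0.7, -3.6]
```

```bash
for i in 1 2 3; do python3 -m creep '[0.0003,0,0,0,0.0006,0,0,0,0.0006,0,0,0]' | grep -E "ee_pos|ft_"; done
```

```text
ee_pos: [526.8, 64.7, 34.8]
ft_force: [-0.9, -0.3, -3.0]
ee_pos: [527.4, 64.7, 34.8]
ft_force: [-1.3, -0.5, -3.3]
ee_pos: [527.6, 64.6, 34.7]
ft_force: [-3.3, 0.8, -2.4]
```

```bash
for i in 1 2; do python3 -m creep '[0.0003,0,0,0,0.0003,0,0,0]' | grep -E "ee_pos|ft_"; done
```

```text
ee_pos: [527.6, 64.6, 34.7]
ft_force: [-4.8, -0.3, -1.0]
ee_pos: [527.7, 64.6, 34.6]
ft_force: [-5.5, 0.0, -0.9]
```

```bash
python3 -m creep '[0.0004,0,0,0,0.0004,0,0,0,0.0004,0,0,0]' | grep -E "ee_pos|ft_|orien";python3 -m creep '[0,0,0,0,0,0,0,0,0,0,0,0,0,0,0,0]' | grep -E "ee_pos|ft_"
python3 - <<'E'
from h import *
shot('side','side5.png')
b=cv2.imread('pics/side5.png')[175:275,290:410]
cv2.imwrite('pics/c5.png',cv2.resize(b,(720,600),interpolation=2))
E
```

```text
ee_pos: [527.7, 64.6, 34.5]
orientation: [-2.18, -2.26, 0.003]
ft_force: [-5.3, -0.0, 0.4]
ee_pos: [527.7, 64.6, 34.6]
ft_force: [-5.9, 0.2, -0.7]
```

View pics/c5.png

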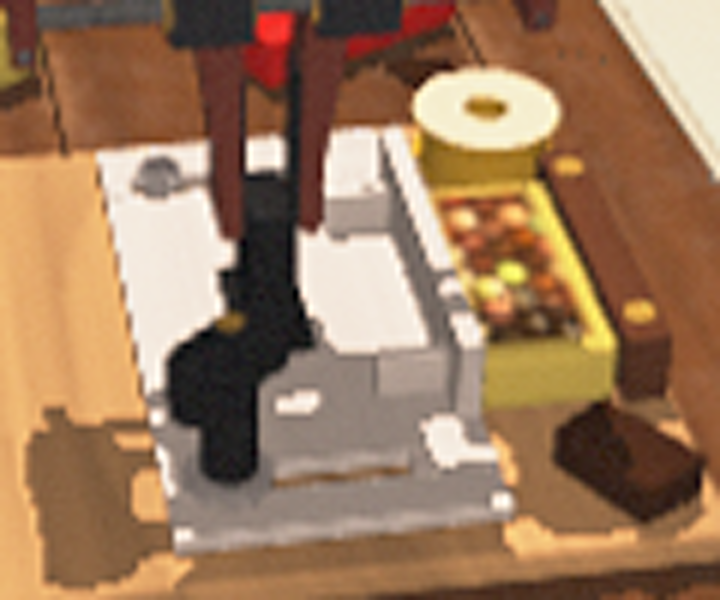

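```bash
for i in 1 2 3; do python3 -m creep '[0.0005,0,0,0,0.0005,0,0,0]' | grep -E "ee_pos|ft_"; done
```

```text
ee_pos: [527.8, 64.6, 34.5]
ft_force: [-6.8, 0.9, 0.2]
ee_pos: [527.8, 64.6, 34.4]
ft_force: [-8.6, 0.0, 1.4]
ee_pos: [527.9, 64.6, 34.3]
ft_force: [-9.2, 0.1, 1.4]
```

```bash
python3 -m creep '[0.0002,0,0,0,0.0002,0,0,0,0.0002,0,0,0,0.0002,0,0,0,0.0002,0,0,0]' | grep -E "ee_pos|ft_";python3 -m creep '[-0.0007,0,0,0,-0.0014,0,0,0,-0.002,0,0,0,-0.002,0,0,0]' | grep -E "ee_pos|ft_"
```

```text
ee_pos: [527.9, 64.6, 34.4]
ft_force: [-9.8, 1.4, 2.2]
ee_pos: [528.0, 64.6, 34.4]
ft_force: [-4.6, -0.8, -5.2]
```

```bash
python3 -m creep '[0,0,0,0,0,0,0,0,0,0,0,0,0,0,0,0,0,0,0,0]' 0.5;python3 -m creep '[0,0,0.02,0,0,0,0.05,0,0,0,0.09,0,-0.006,-0.02,0.1,-0.12,-0.012,-0.04,0.1,-0.24,-0.018,-0.06,0.1,-0.36,-0.024,-0.08,0.1,-0.48,-0.024,-0.08,0.1,-0.6,-0.024,-0.08,0.1,-0.72,-0.024,-0.08,0.1,-0.84]';  python3 - <<'E'
from h import *
for z in (82,):print(back('top',225+634/4,130+330/4,z))
shot('side','side6.png')
b=cv2.imread('pics/side6.png')[175:275,290:410]
cv2.imwrite('pics/c6.png',cv2.resize(b,(720,600),interpolation=2))
o=get_obs();print(o['ee_pos'],o['orientation'],o['ft_force'])
E
```

```text
t: 11.9
ee_pos: [529.6, 64.7, 35.2]
orientation: [2.18, 2.26, 0.002]
ft_force: [-0.2, 1.1, -0.0]
width: 43.2
grasp_force: 0.0
t: 12.73
ee_pos: [504.9, -15.9, 135.1]
orientation: [2.917, 1.165, 0.002]
ft_force: [-0.1, 0.5, 0.0]
width: 43.7
grasp_force: 0.0
[503.69995395 -18.34797022  82.        ]
[505.01644525 -15.69056402 135.13097261] [2.92110789e+00 1.15488416e+00 1.77927484e-03] [ 0.9591551   0.14999609 -0.53194135]
```

View pics/c6.png

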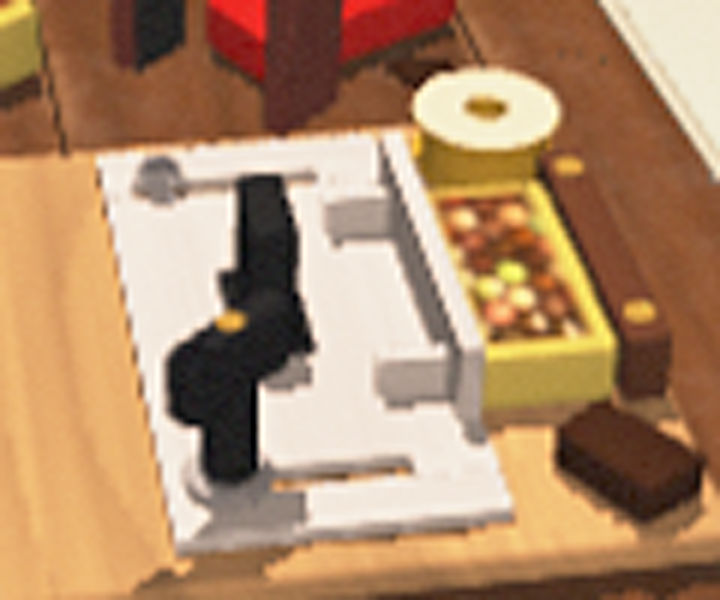

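```bash
python3 -m creep '[-0.0005,-0.002,-0.03,0,-0.0005,-0.002,-0.055,0,-0.0005,-0.002,-0.075,0,-0.0005,-0.002,-0.082,0,-0.0005,-0.002,-0.082,0,-0.0005,-0.002,-0.082,0]';python3 -m creep '[0,0,0,0,0,0,0,0,0,0,0,0,0,0,0,0,0,0,0,0,0,0,0,0]' 0.05;python3 - <<'E'
from h import *
o=get_obs();print(o['ee_pos'],o['orientation'],o['ft_force'],o['moment'],o['grasp_force'])
E
```

```text
t: 13.28
ee_pos: [504.4, -17.3, 53.1]
orientation: [-2.913, -1.177, -0.0]
ft_force: [0.2, 0.6, -0.3]
width: 43.9
grasp_force: 0.0
t: 13.78
ee_pos: [505.6, -18.1, 53.5]
orientation: [2.911, 1.175, 0.004]
ft_force: [3.0, -5.1, 1.5]
width: 12.3
grasp_force: 29.9
[505.61112649 -18.06888845  53.47633638] [2.91104939 1.17512831 0.00391339] [ 3.04440584 -5.06288063  1.52981516] [-0.98790354 -0.36132529 -0.16087111] 29.92724061012268
```

```bash
cat > s.py <<'E'
from h import *
o=get_obs();r=o['orientation'];r=r if r[0]>0 else -r
print('t',round(o['t'],2),'psi',round(2*np.arctan2(r[1],r[0]),3),np.round(o['ee_pos'],1),'F',np.round(o['ft_force'],1),'M',np.round(o['moment'],3),round(o['width'],1))
E
python3 -m creep '[0.0008,-0.0012,0,0,0.0008,-0.0012,-0.0001,-0.08,0.0008,-0.0012,-0.0001,-0.16,0.0008,-0.0012,-0.0002,-0.24,0.0008,-0.0012,-0.0003,-0.32,0.0008,-0.0012,-0.0004,-0.4,0.0008,-0.0012,-0.0004,-0.4]' >/dev/null; python3 s.py
python3 -m creep '[0,0,-0.0001,-0.05,0,0,-0.0001,-0.1,0,0,-0.0001,-0.1]' >/dev/null; python3 s.py
python3 -m creep '[0,0,-0.0001,-0.05,0,0,-0.0001,-0.1,0,0,-0.0001,-0.1]' >/dev/null; python3 s.py
```

```text
t 14.37 psi 0.363 [505.6 -18.3  53. ] F [0.6 1.6 4.5] M [0.342 0.069 0.151] 12.4
t 14.62 psi 0.264 [505.5 -18.2  53. ] F [-0.8  1.7  5.4] M [0.394 0.085 0.098] 12.0
t 14.87 psi 0.164 [505.5 -18.2  52.8] F [-0.5  2.8  6.2] M [0.498 0.04  0.111] 12.0
```

```bash
for i in 1 2 3; do python3 -m creep '[0,0,-0.0002,-0.04,0,0,-0.0003,-0.08,0,0,-0.0003,-0.08]' >/dev/null; python3 s.py;done
```

```text
t 15.12 psi 0.085 [505.5 -18.1  52.7] F [-1.   2.   8.6] M [0.547 0.153 0.123] 11.9
t 15.37 psi 0.005 [505.6 -18.   52.6] F [-1.2  3.  11.6] M [0.621 0.265 0.088] 12.0
t 15.62 psi -0.075 [505.7 -17.9  52.5] F [-2.9  3.9 13.6] M [0.773 0.397 0.076] 12.0
```

```bash
python3 -m creep '[0,0,0.0008,0,0,0,0.0008,-0.04,0,0,0.0008,-0.08,0,0,0.0008,-0.08]' >/dev/null; python3 s.py; for i in 1 2; do python3 -m creep '[0,0,0,-0.04,0,0,-0.0001,-0.08,0,0,-0.0001,-0.08]' >/dev/null; python3 s.py;done
```

```text
t 15.95 psi -0.155 [505.5 -17.9  52.6] F [-0.3  4.8  5.6] M [ 0.967 -0.047  0.152] 12.4
t 16.2 psi -0.235 [505.5 -17.9  52.6] F [0.  5.3 5.6] M [ 1.055 -0.056  0.174] 12.1
t 16.45 psi -0.315 [505.6 -17.8  52.5] F [-0.2  6.5  7.4] M [ 1.141 -0.033  0.172] 12.3
```

```bash
python3 -m creep '[0,0.0008,0.0003,-0.03,0,0.0008,0.0003,-0.06,0,0.0008,0.0003,-0.06]' >/dev/null; for i in 1 2 3; do python3 -m creep '[0,0,0,0]' >/dev/null;python3 s.py;done
```

```text
t 16.78 psi -0.372 [505.5 -17.6  52.6] F [1.1 2.9 4.5] M [ 0.568 -0.224  0.188] 12.1
t 16.87 psi -0.372 [505.5 -17.6  52.5] F [1.2 3.3 5.1] M [ 0.603 -0.232  0.202] 12.3
t 16.95 psi -0.372 [505.5 -17.6  52.5] F [1.7 3.3 5.1] M [ 0.624 -0.241  0.209] 11.8
```

```bash
python3 -m creep '[0,0,0,0,0,0,0,0,0,0,0,0,0,0,0,0]' 0.5 >/dev/null; python3 s.py; python3 -m creep '[0,0,0.02,0,0,0,0.05,0,0,0,0.09,0,-0.01,-0.04,0.12,0,-0.02,-0.08,0.12,0,-0.03,-0.12,0.12,0,-0.04,-0.16,0.12,0,-0.05,-0.2,0.12,0,-0.06,-0.24,0.12,0,-0.06,-0.24,0.12,0]' >/dev/null
python3 - <<'E'
from h import *
shot('top','top7.png');shot('side','side7.png')
a=cv2.imread('pics/top7.png')[150:250,290:403];b=cv2.imread('pics/side7.png')[175:275,290:410]
cv2.imwrite('pics/c7.png',np.hstack([cv2.resize(a,(400,354),interpolation=2),cv2.resize(b,(400,354),interpolation=2)]))
from m import *
im=cv2.imread('pics/top7.png')[:,:,::-1].copy();h,pts,dark=meas(im)
print('lug',rect(pts(dark,(332,195,362,222),67)))
P=pts(dark,(370,200,398,224),79);q=P[:,:2]-P[:,:2].mean(0);w,V=np.linalg.eigh(q.T@q);print('knob',rect(P),np.arctan2(V[1,1],V[0,1]))
E
python3 s.py
```

```text
t 17.28 psi -0.373 [504.3 -17.9  51.8] F [-0.3  0.4  0. ] M [ 0.117 -0.013 -0.032] 35.4
lug (array([522.7,  65.7]), array([37.4, 18.8]), -0.029)
knob (array([496.1, -12.7]), array([13.7, 22.9]), -0.046) -3.0715127353282816
t 18.22 psi -0.377 [ 444.  -259.2  171.9] F [-0.1  0.4 -0.2] M [0.068 0.053 0.002] 44.1
```

View pics/c7.png

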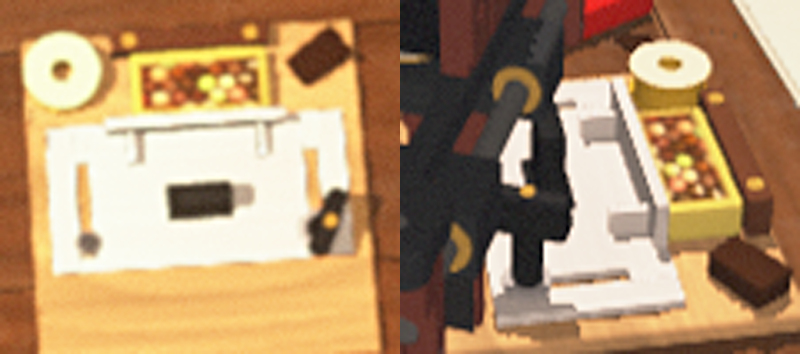

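```bash
python3 -c "
from workcell import ticket
print(ticket.close_job())"
```

```text
the job is handed in; nothing more can be done
None
```

The job is handed in after about 18 s of the 64 s. The fence holds the pack snug and square against the rail (seated with about 9 N, drag included), and the knob is turned 1.14 rad clockwise, to roughly 1.5–1.8 by its given start range. The gripper is clear, and the spool and chocolate were left untouched.

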